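# Turn the condiment carousel to the square tin

### The arm

A 6-joint arm with a two-finger parallel gripper is mounted at the origin on the work surface. World frame = base frame: x ahead of the robot, y to its left, z up, the work surface at z = 0. Lengths are in m, angles in rad, forces in N, time in s.
With the tool pointing down it reaches from about 0.275 to 1 m from the base axis. Payload 8.4 kg.
Tool frame: the origin (TCP) lies at the very end of the fingers, on their centre line; the grasp point (between the pads) lies 19 mm behind it; x points along the fingers, z is the direction in which the jaws open and shut, and the axes are right-handed (so a half turn about x gives the same grasp; the last joint's range is limited). The gripper opens to 85 mm and grips with 20 to 120 N. Pads are 22 mm wide; open, the fingers measure 114 mm over their backs; the gripper's body (76 mm by 85 mm) begins 54 mm behind the grasp point. The pads swing forward as they close: fully open they stand 13 mm farther back than shut.
Start: joints at [-1.343, 0.353, 1.633, -0, 1.155, -0.002], TCP at [0.142, -0.609, 0.231] pointing down, gripper open.
Joint ranges: [-2.63, 2.63], [-0.92, 2.1], [0.06, 2.66], [-1.3, 4.44], [0, 2.69], [-3.02, 3.02]. Speed limits (rad/s): [2.22, 2.22, 2.79, 3.14, 3.14, 3.14].

### API

Orientations are given as a unit quaternion [w, x, y, z].
In Python, from rig import * gives the robot as it stands. The module is installed in compiled form; this text tells all that it offers.
- The arm moves only by the tool step_arm, never from a script. Its argument "deltas" is a list of rows, each a list of 3 entries, a list of its own where there are three numbers: the shift along the tool's x, y, z in mm, then the turn, a rotation vector about the tool's x, y, z in degrees, then the opening, from 0 (shut) to 1 (fully open). A call has 1 to 20 rows; each row is the pose to reach, as a shift and turn from the pose commanded when the call began, along the tool's axes at that moment; what a row does not reach only later rows make up. A row lasts 1/8 s, in which the tool goes at most 62.5 mm and 10.7 degrees, less where a joint would pass 70% of its speed; a pose out of reach is approached as far as the arm can. A call with a gripper value outside its range is refused whole. The fingers move at their own pace and stop on an object; "newtons" is the grip in N (left out, the last holds). Time passes only in rows, so rows that repeat a pose let the fingers close. It gives the time, the measured TCP pose, the force and the opening at its end, in the units of the state.
- get_state(): the state, without advancing time (a new reading comes with each control period).
- snapshot(name): name is "scene" or "side" or "wrist"; returns the picture (400x640x3 uint8, red, green, blue); there is no depth.
- camera_model(name): a dict with "intrinsics" (3x3 intrinsics, pixels), "dist_coeffs" ([k1, k2, p1, p2, k3] as OpenCV has them; the pictures are not rectified), "xyz" and "rotation" of the camera in the world. Camera axes: x right, y up, looking along -z (the intrinsics and any distortion apply to the point x, -y, -z); pixel columns grow to the right and rows downward; lengths in m; the calibration is good to about 2 mm. A picture is of the moment at which its call begins: read the wrist's pose just before it. camera_model takes no time and is no camera call; for the wrist camera it gives the pose at the moment of the call.
- sign_off(): hands the job in, once; it reports no verdict.
Trained networks look in the newest picture that a camera, given by its name, has taken for a name from the list of things; names that differ only in an ending like _2 or _b are one class to them, and where a whole thing is asked for, a point or a joint stands for the part that bears it (a point fixed in the world has none). Each returns a list of dicts, best first, with "score" (0 to 1); they miss things now and then, are a little off and sometimes report something else, mostly with a low value. They report only what shows in the picture. A call takes as long as a camera call. They do not tell look-alikes from the thing itself.
- find_in(query, camera): "box" ([centre column, centre row, width, height] in pixels, round what is visible of it).
The state is a dict: "t": time; "qpos": joint angles; "qd": joint speeds; "joint_torque": joint torques, N m; "tcp_pos": TCP position; "eef_rot": TCP orientation; "contact_force": force on the tool from outside, world axes, zero at the start; "torque": the same for the moment, N m; "finger_gap": finger opening in m.
Only numpy, scipy, OpenCV 4.12 (cv2) and the standard library are available. Lean on these libraries where they do the work, as an engineer would, in place of code of your own. Each camera call takes 0.05 s, during which the arm holds its last target.

### The job

Bring the square pepper tin round to the front of the condiment carousel: push the upright wooden tabs on the turntable's rim with the fingertips until the tin stands squarely in line with the fixed wooden tongue that sticks out of the foot, then leave the turntable at rest there. Push only the turntable itself, either way round; do not touch, lift or tip the tin or the other three condiments, and leave everything else on the table where it is.

Things in the scene. Friction and masses are not known exactly. Their poses are not given: they have to be found in the camera images.
- foot: Fixed round foot of the carousel, dark wood, 170 mm diameter, 22 mm high, with a pale wooden tongue (36 mm wide, 16 mm high, round end) sticking out under the turntable to 188 mm from the axis. Origin on the turning axis at the table top; z up; the tongue points along this frame's -x: the front of the carousel. Place and heading vary.
- turntable: Wooden disc, 250 mm diameter; turns both ways without stops about the vertical axis through the foot's origin. Origin on the axis at the disc's underside, 26 mm above the table; rim top 40 mm, rubber mat 42 mm above the table. Condiments stand 62 mm from the axis: tin on this frame's -x, others on +x, +y, -y in any order. About 1 N at a tab turns it; it stops almost at once when let go.
- tab0 (a point): Centre of the top of rim tab 0, 88 mm above the table, 118 mm from the axis, 45 degrees counterclockwise from the turntable's x axis. The tab is a pale upright wooden plate fixed to the disc: 12 mm thick along the rim, 32 mm long radially (102 to 134 mm from the axis), 48 mm high above the rim; push on either broad flat face, along the rim.
- tab1 (a point): Centre of the top of rim tab 1, 88 mm above the table, 118 mm from the axis, 135 degrees counterclockwise from the turntable's x axis. The tab is a pale upright wooden plate fixed to the disc: 12 mm thick along the rim, 32 mm long radially (102 to 134 mm from the axis), 48 mm high above the rim; push on either broad flat face, along the rim.
- tab2 (a point): Centre of the top of rim tab 2, 88 mm above the table, 118 mm from the axis, 225 degrees counterclockwise from the turntable's x axis. The tab is a pale upright wooden plate fixed to the disc: 12 mm thick along the rim, 32 mm long radially (102 to 134 mm from the axis), 48 mm high above the rim; push on either broad flat face, along the rim.
- tab3 (a point): Centre of the top of rim tab 3, 88 mm above the table, 118 mm from the axis, 315 degrees counterclockwise from the turntable's x axis. The tab is a pale upright wooden plate fixed to the disc: 12 mm thick along the rim, 32 mm long radially (102 to 134 mm from the axis), 48 mm high above the rim; push on either broad flat face, along the rim.
- tin: The square pepper tin: the only square-sided thing on the turntable, plain steel, 44 x 44 mm and 58 mm high, standing loose on the rubber mat. Origin at the centre of its underside, z up. The condiments ride round by friction and stand up to 64 mm above the mat.
- jar: Round glass jar with a steel cap, 48 mm diameter, 60 mm high, loose on the turntable. Origin at the centre of its underside. Not to be touched.
- shaker: Round tapering aluminium shaker, 46 mm wide at the foot, 64 mm high, loose on the turntable. Origin at the centre of its underside. Not to be touched.
- pick_cup: Small open white cup, 48 mm across the rim, 45 mm high, loose on the turntable. Origin at the centre of its underside. Not to be touched.
- mug: White mug, 76 mm diameter, 80 mm high, standing on the table about 0.25 m from the carousel's axis, to one side. Origin at the centre of its underside. A bystander.
- bowl: White bowl, 100 mm across, 50 mm high, on the table about 0.22 m from the carousel's axis, on the other side. Origin at the centre of its underside. A bystander.
- plate: White plate, 220 mm across, 25 mm high, on the robot's left. Origin at the centre of its underside. A bystander.
- spoon: Steel spoon lying on the table on the robot's right. A bystander.
- water: Pale water bottle with a narrow neck, 66 mm diameter, 200 mm high, on the robot's right. Origin at the centre of its underside. A bystander.
Things that resemble listed ones, but are neither listed nor needed, are in the scene too. Leave any turquoise or yellow look-alike of the tin alone.

How it is judged:
At the end, for the whole second after the job is handed in: The tin's centre is within 11 mm sideways (about 10 degrees) of the tongue's centre line, 45 to 85 mm from the axis on the tongue's side; the turntable is at rest (below 0.05 rad/s); all four condiments stand upright on it; the bystanders moved less than 30 mm (y of tin in the frame of foot between -0.011 and 0.011 m and x of tin in the frame of foot between -0.085 and -0.045 m and angular speed of turntable below 0.05 rad/s and angle between each of tin, jar, shaker, pick_cup's own z axis and vertical below 0.15 rad and horizontal distance between each of tin, jar, shaker, pick_cup and turntable below 0.09 m and height (world z) of tin between 0.036 and 0.05 m and height (world z) of jar between 0.036 and 0.05 m and height (world z) of shaker between 0.036 and 0.05 m and height (world z) of pick_cup between 0.036 and 0.05 m and distance of each of mug, bowl, plate, spoon, water from where it was at the start of the episode below 0.03 m); the robot touches nothing.
It fails at once if the robot touches a condiment with more than a graze (1.5 N) (contact force between any of the arm, the fingers and tin above 1.5 N or contact force between any of the arm, the fingers and jar above 1.5 N or contact force between any of the arm, the fingers and shaker above 1.5 N or contact force between any of the arm, the fingers and pick_cup above 1.5 N).
It fails at once if a condiment is lifted, tipped or thrown off the turntable (height (world z) of any of tin, jar, shaker, pick_cup above 0.055 m or height (world z) of any of tin, jar, shaker, pick_cup below 0.034 m or angle between any of tin, jar, shaker, pick_cup's own z axis and vertical above 0.35 rad).
It fails at once if something else on the table is moved by more than 30 mm (distance of any of mug, bowl, plate, spoon, water from where it was at the start of the episode above 0.03 m).
It also fails if it takes over 51 s, if anything falls off the work surface, if the arm or the gripper's body presses on something with over 40 N, if the wrist force passes 120 N, or if a joint passes its speed limit or range.

## Working session

There is one attempt and no reset: what is moved stays moved. The work goes in short steps, Python scripts to look and compute and a tool call to move; the robot and the scene stay as the last step left them, time stands still between calls to the robot, and variables do not carry over. Pictures are saved under pics/ and viewed, and the job is handed in when it is done.

Besides the shell and the picture viewer there is one more tool, called after "Request:" by a JSON object that holds its "fn" and its "kwargs". step_arm: Moves the arm, as the interface text tells. Its arguments: {"type":"object","properties":{"deltas":{"type":"array","items":{"type":"array"}},"newtons":{"type":"number"}},"required":["deltas"]}

```bash
mkdir -p pics
cat > h.py <<'E'
from rig import *
import numpy as np, cv2
def snap(c,n):
    im=snapshot(c); cv2.imwrite(f'pics/{n}.png',im[:,:,::-1]); return im
def ray(c,px):
    m=camera_model(c);K=np.array(m['intrinsics'],float);d=np.array(m['dist_coeffs'],float)
    p=cv2.undistortPoints(np.array([[px]],float),K,d)[0,0]
    R=np.array(m['rotation'],float)
    if R.shape!=(3,3):
        from scipy.spatial.transform import Rotation
        R=Rotation.from_quat([R[1],R[2],R[3],R[0]]).as_matrix()
    return np.array(m['xyz']),R@np.array([p[0],-p[1],-1])
def at(c,px,z):
    o,v=ray(c,px); return o+v*(z-o[2])/v[2]
def proj(c,P):
    m=camera_model(c);K=np.array(m['intrinsics'],float);d=np.array(m['dist_coeffs'],float)
    R=np.array(m['rotation'],float)
    if R.shape!=(3,3):
        from scipy.spatial.transform import Rotation
        R=Rotation.from_quat([R[1],R[2],R[3],R[0]]).as_matrix()
    q=(np.atleast_2d(P)-np.array(m['xyz']))@R
    q=q*[1,-1,-1]
    return cv2.projectPoints(q.reshape(-1,1,3),np.zeros(3),np.zeros(3),K,d)[0].reshape(-1,2)
E
python3 - <<'E'
from h import *
for c in('scene','side'):
    snap(c,c+'0')
    print(c,camera_model(c)['xyz'])
    for q in('foot','turntable','tab0','tin','jar','shaker','pick_cup','mug','bowl','water'):
        print(q,[(np.round(r['box']).tolist(),round(r['score'],2)) for r in find_in(q,c)[:5]])
print(get_state())
E
```

```text
scene [ 1.36096642 -0.08660779  0.9226935 ]
foot []
turntable [([306.0, 217.0, 89.0, 79.0], 0.84)]
tab0 [([305.0, 219.0, 85.0, 72.0], 0.59), ([318.0, 203.0, 13.0, 20.0], 0.31)]
tin [([291.0, 205.0, 18.0, 22.0], 0.84), ([229.0, 187.0, 16.0, 21.0], 0.76), ([275.0, 172.0, 14.0, 20.0], 0.67), ([220.0, 267.0, 21.0, 22.0], 0.65)]
jar [([294.0, 228.0, 17.0, 21.0], 0.83), ([137.0, 227.0, 43.0, 58.0], 0.71)]
shaker [([322.0, 223.0, 13.0, 21.0], 0.76)]
pick_cup [([319.0, 204.0, 16.0, 21.0], 0.65)]
mug [([391.0, 234.0, 40.0, 36.0], 0.97)]
bowl [([233.0, 217.0, 34.0, 25.0], 0.72)]
water [([135.0, 228.0, 43.0, 61.0], 0.63)]
side [-0.29395848 -0.76251245  0.7147584 ]
foot [([305.0, 235.0, 27.0, 16.0], 0.68)]
turntable [([344.0, 214.0, 75.0, 50.0], 0.85)]
tab0 [([344.0, 217.0, 77.0, 50.0], 0.79), ([363.0, 207.0, 16.0, 23.0], 0.32)]
tin [([349.0, 216.0, 11.0, 20.0], 0.79), ([312.0, 266.0, 20.0, 28.0], 0.7), ([367.0, 282.0, 19.0, 29.0], 0.67), ([432.0, 234.0, 10.0, 22.0], 0.59)]
jar [([366.0, 207.0, 13.0, 25.0], 0.52)]
shaker [([342.0, 200.0, 14.0, 15.0], 0.71), ([348.0, 218.0, 14.0, 24.0], 0.37)]
pick_cup [([326.0, 209.0, 18.0, 16.0], 0.62)]
mug [([306.0, 185.0, 18.0, 26.0], 0.7)]
bowl [([344.0, 216.0, 78.0, 53.0], 0.2)]
water [([501.0, 265.0, 28.0, 73.0], 0.86)]
{'t': 1.1, 'qpos': array([-1.34337541e+00,  3.53004363e-01,  1.63339105e+00,  8.67614364e-06,
        1.15519156e+00, -2.38634775e-03]), 'qd': array([ 0.00042746, -0.00094922, -0.00107181,  0.00014755, -0.00027036,
       -0.00106908]), 'joint_torque': array([ 7.30657812e-04, -6.05184603e+01, -3.42443955e+01,  7.56234294e-05,
        1.01422120e-03, -3.07304595e-05]), 'tcp_pos': array([ 0.14238194, -0.60857638,  0.23128208]), 'eef_rot': array([ 0.55403095,  0.43937935,  0.55402431, -0.43937747]), 'contact_force': array([-0.36817157, -1.33512545,  0.98577423]), 'torque': array([ 0.01332408,  0.01377099, -0.00893501]), 'finger_gap': 0.08553319919836033}
```

Run:
```python
import cv2
a=cv2.imread('pics/scene0.png');b=cv2.imread('pics/side0.png')
cv2.imwrite('pics/s_crop.png',cv2.resize(a[160:280,210:370],None,fx=5,fy=5,interpolation=3))
cv2.imwrite('pics/d_crop.png',cv2.resize(b[170:290,280:440],None,fx=5,fy=5,interpolation=3))
```

```text
(no output)
```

View pics/scene0.png

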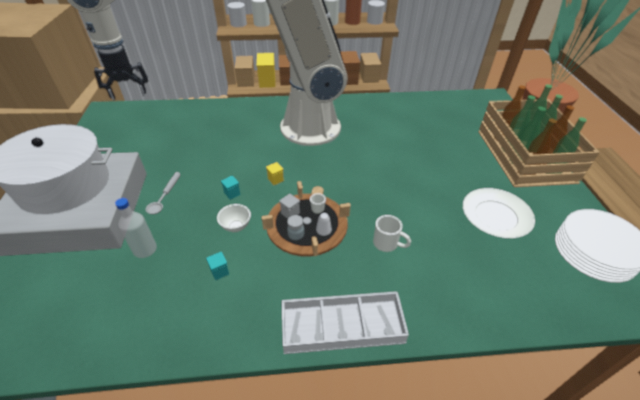

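View pics/s_crop.png

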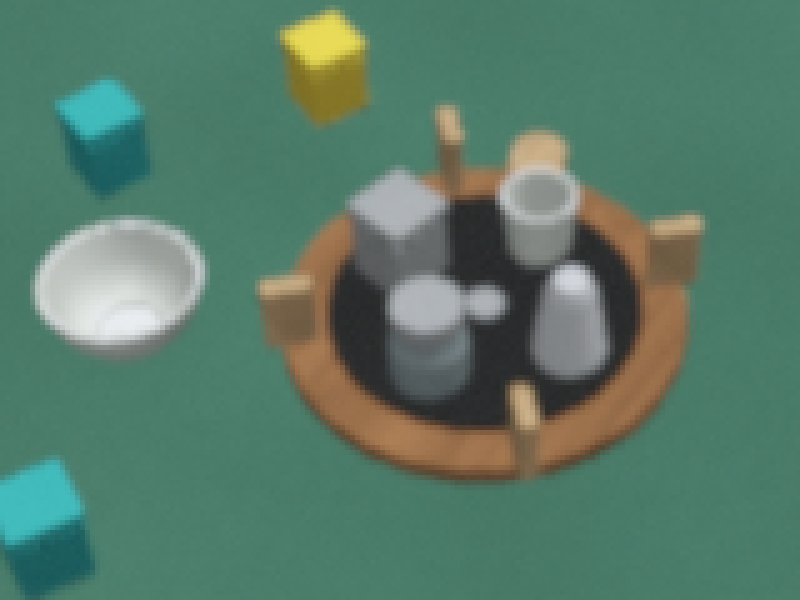

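View pics/d_crop.png

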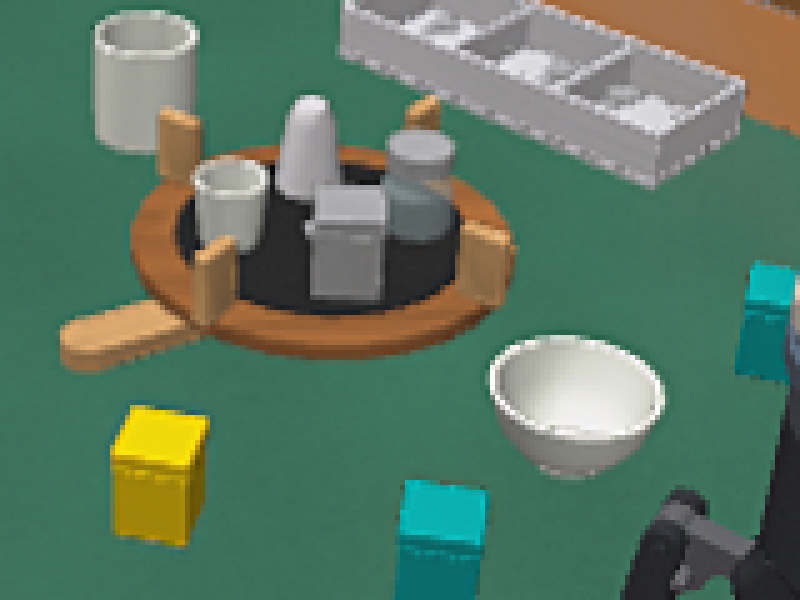

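View pics/side0.png

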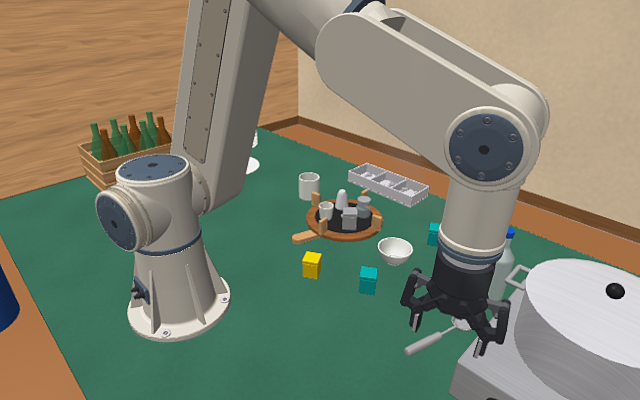

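```bash
cat > fit.py <<'E'
from h import *
from scipy.optimize import least_squares
tabs={'scene':[(299.8,182),(345.3,204.2),(267.4,216.4),(314.6,237.4)],'side':[(316,193.8),(323,219.2),(377.6,216.2),(365,190.8)]}
P={c:np.array([at(c,p,0.088)[:2] for p in tabs[c]]) for c in tabs}
for c in P: print(c,np.round(P[c],4).tolist(), P[c].mean(0), np.round(np.linalg.norm(P[c]-P[c].mean(0),axis=1),4))
for c in P:
    d=P[c]-P[c].mean(0); print(np.round(np.degrees(np.arctan2(d[:,1],d[:,0])),1))
tip=at('side',(280+62/5,170+330/5),.016); print('tip side',tip); print('tip scene',at('scene',(318,186.3),.016))
A=(P['scene'].mean(0)+P['side'].mean(0))/2
for q in (tip,): print(A, np.linalg.norm(q[:2]-A), np.degrees(np.arctan2(*(q[:2]-A)[::-1])))
# tin top
for c,p in (('scene',(210+399/5,160+203/5)),('side',(280+350/5,170+207/5))):
    t=at(c,p,0.100)[:2]; print('tin',t,np.linalg.norm(t-A),np.degrees(np.arctan2(*(t-A)[::-1])))
E
python3 fit.py
```

```text
scene [[0.4337, -0.0647], [0.5443, 0.0676], [0.5764, -0.1664], [0.6669, -0.035]] [ 0.55532533 -0.04962137] [0.1226 0.1177 0.1186 0.1125]
side [[0.5406, 0.0599], [0.4422, -0.0679], [0.574, -0.1708], [0.6762, -0.0396]] [ 0.55827147 -0.05458846] [0.1158 0.1168 0.1173 0.1189]
[-172.9   95.4  -79.8    7.5]
[  98.8 -173.5  -82.3    7.3]
tip side [0.38738464 0.00892271 0.016     ]
tip scene [ 0.38049259 -0.00151431  0.016     ]
[ 0.5567984  -0.05210491] 0.18007051959965653 160.1895470787878
tin [ 0.52797159 -0.09902392] 0.05506703133298461 -121.56636254725682
tin [ 0.51927305 -0.10672655] 0.06626972128792379 -124.48927019328107
```

```bash
cat >> h.py <<'E'
from scipy.spatial.transform import Rotation as Ro
def tool():
    s=get_state(); q=s['eef_rot']; return np.array(s['tcp_pos']),Ro.from_quat([q[1],q[2],q[3],q[0]])
def todelta(pos,ang):
    """pos world; ang = world heading (deg) of tool z axis (mod 180), tool x down"""
    p,R=tool(); out=[]
    for a in (ang,ang+180):
        a=np.radians(a); z=np.array([np.cos(a),np.sin(a),0]); x=np.array([0,0,-1.]); y=np.cross(z,x)
        Rt=Ro.from_matrix(np.c_[x,y,z]); out.append(np.degrees((R.inv()*Rt).as_rotvec()))
    r=min(out,key=np.linalg.norm)
    return np.round(R.inv().apply(np.array(pos)-p)*1000,1),np.round(r,1)
E
python3 - <<'E'
from h import *
p,R=tool(); print(R.as_matrix().round(3))
m=camera_model('wrist'); print(m['xyz'],np.array(m['rotation']).round(3),m['intrinsics'][0][0])
print(todelta([0.5,-0.15,0.33],7.2)); print(todelta([0.571,-0.169,.16],7.2))
E
```

```text
[[ 0.     0.974  0.228]
 [-0.     0.228 -0.974]
 [-1.     0.     0.   ]]
[ 0.20589187 -0.59396025  0.37372711] [ 0.777 -0.104  0.082 -0.616] 321.1987427073638
(array([ -98.7,  452.7, -365.1]), array([-84.,   0.,  -0.]))
(array([  71.3,  517.5, -330.4]), array([-84.,   0.,  -0.]))
```

Request:
{"fn": "step_arm", "kwargs": {"deltas": [[[-10,45,-36],[-9,0,0],0.5],[[-20,90,-73],[-18,0,0],0.5],[[-30,135,-110],[-26,0,0],0.5],[[-40,180,-146],[-35,0,0],0.5],[[-50,225,-182],[-44,0,0],0.5],[[-60,270,-219],[-53,0,0],0.5],[[-70,315,-255],[-61,0,0],0.5],[[-80,360,-292],[-70,0,0],0.5],[[-90,405,-328],[-78,0,0],0.5],[[-100,450,-365],[-84,0,0],0.5],[[-100,450,-365],[-84,0,0],0.5],[[-100,450,-365],[-84,0,0],0.5]]}}

```text
t: 2.6
tcp_pos: [0.4971, -0.1506, 0.3311]
eef_rot: [0.705, -0.044, 0.706, 0.044]
contact_force: [-0.6, -0.4, 0.1]
finger_gap: 0.0428
```

Run:
```python
from h import *
print(tool()[0],get_state()['t'],get_state()['finger_gap'])
im=snap('wrist','w1'); cv2.imwrite('pics/w1b.png',cv2.resize(im[:,:,::-1],None,fx=1.25,fy=1.25))
m=camera_model('wrist'); print(m['xyz'])
```

```text
[ 0.49707594 -0.15063976  0.33106048] 2.6 0.04275159978109473
[ 0.48808135 -0.08618054  0.4734094 ]
```

View pics/w1b.png

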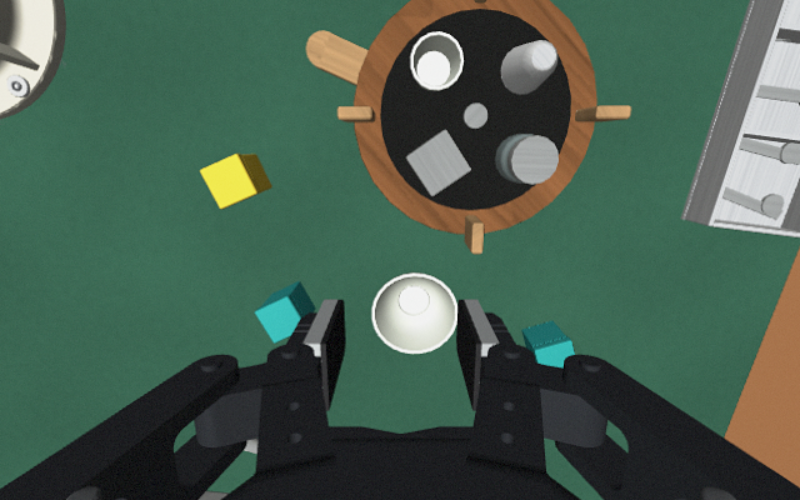

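Run:
```python
import cv2
a=cv2.imread('pics/w1.png')
cv2.imwrite('pics/w1c.png',cv2.resize(a[0:210,240:510],None,fx=2.85,fy=2.85,interpolation=3))
```

```text
(no output)
```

View pics/w1c.png

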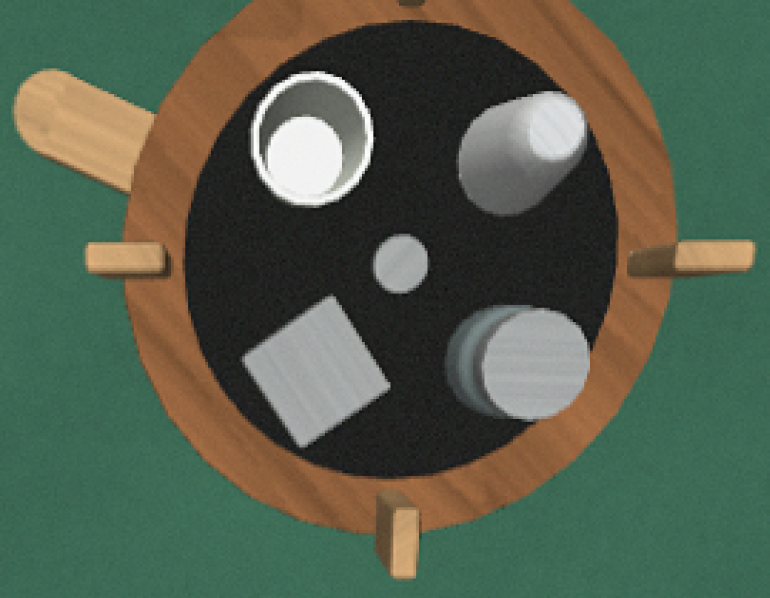

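Run:
```python
from h import *
f=lambda u,v,z: at('wrist',(240+(u+.5)/2.85-.5,(v+.5)/2.85-.5),z)[:2]
ang=lambda d: np.degrees(np.arctan2(d[1],d[0]))
L,Rt,B=f(125,258,.088),f(715,256,.088),f(403,542,.088)
A=(L+Rt)/2; print('A',A, [ (np.linalg.norm(p-A).round(4),ang(p-A).round(1)) for p in (L,Rt,B)],B)
# mat ellipse centre
M=(f(185,250,.042)+f(617,236,.042))/2; print('mat',M)
import itertools
from scipy.optimize import least_squares
mat=np.array([f(*p,.042) for p in [(185,250),(617,236),(400,478),(405,20),(205,335),(250,100),(310,455),(600,330)]])
r=least_squares(lambda q:np.hypot(*(mat-q[:2]).T)-q[2],[*A,.1]);print('matfit',r.x,r.fun.round(4))
T=f(316,371,.100); print('tin',T,np.linalg.norm(T-A),ang(T-A))
u1,u2=f(62,70,.016),f(157,116,.016); l1,l2=f(32,140,.016),f(133,186,.016)
for a,b in((u1,u2),(l1,l2)): print('edge',ang(a-b), 'dist axis', np.cross(np.array([np.cos(np.radians(ang(a-b))),np.sin(np.radians(ang(a-b)))]),A-a))
tip=f(15,105,.016); print('tip',tip,np.linalg.norm(tip-A),ang(tip-A)); print('mid', ang((u1+u2+l1+l2)/4-A))
```

```text
A [ 0.55902521 -0.05072536] [(np.float64(0.1173), np.float64(-172.7)), (np.float64(0.1173), np.float64(7.3)), (np.float64(0.1164), np.float64(-83.2))] [ 0.57278855 -0.16631564]
mat [ 0.55803654 -0.04171189]
matfit [ 0.56049088 -0.04953621  0.09555144] [ 0.0017 -0.0007  0.0015  0.0005 -0.0017 -0.0006 -0.0009  0.0001]
tin [ 0.52363375 -0.09919119] 0.06001242597536729 -126.13823357970001
edge 163.19231664702318 dist axis 0.015940854064201364
edge 164.02759753880227 dist axis -0.014020305831615149
tip [ 0.37846787 -0.00252514] 0.18688020740676334 165.05329610028144
mid 163.24290775154034<stdin>:14: DeprecationWarning: Arrays of 2-dimensional vectors are deprecated. Use arrays of 3-dimensional vectors instead. (deprecated in NumPy 2.0)
```

Run:
```python
from h import *
print(todelta([0.574,-0.1706,.15],7.1)); print(todelta([0.574,-0.1706,.06],7.1))
r=121
for p in (2,4,7,11,15,19,23,27,31,35,39,43,47,51,55,59,63,66,68,69): print([0,round(r*(1-np.cos(np.radians(p)))),-round(r*np.sin(np.radians(p)))],p)
```

```text
(array([180.9, -28.8,  74.4]), array([ 0. , -0.1,  0. ]))
(array([270.9, -28.8,  74.5]), array([ 0. , -0.1,  0. ]))
[0, 0, -4] 2
[0, 0, -8] 4
[0, 1, -15] 7
[0, 2, -23] 11
[0, 4, -31] 15
[0, 7, -39] 19
[0, 10, -47] 23
[0, 13, -55] 27
[0, 17, -62] 31
[0, 22, -69] 35
[0, 27, -76] 39
[0, 33, -83] 43
[0, 38, -88] 47
[0, 45, -94] 51
[0, 52, -99] 55
[0, 59, -104] 59
[0, 66, -108] 63
[0, 72, -111] 66
[0, 76, -112] 68
[0, 78, -113] 69
```

Request:
{"fn": "step_arm", "kwargs": {"deltas": [[[45,-7,18],[0,0,0],0.35],[[90,-15,37],[0,0,0],0.35],[[135,-22,56],[0,0,0],0.35],[[180,-29,74],[0,0,0],0.35],[[180,-29,74],[0,0,0],0.35],[[180,-29,74],[0,0,0],0.35]]}}

```text
t: 3.4
tcp_pos: [0.574, -0.1712, 0.1523]
eef_rot: [0.706, -0.044, 0.706, 0.044]
contact_force: [0.8, 0.2, 1.2]
finger_gap: 0.0299
```

Run:
```python
from h import *
im=snap('wrist','w2'); print(todelta([0.574,-0.1706,.06],7.1))
print('tab px',proj('wrist',[[.5733,-.1676,.088]]))
```

```text
(array([93. ,  0.6, -0.5]), array([-0. ,  0.1,  0. ]))
tab px [[320.32270377 209.28366704]]
```

View pics/w2.png

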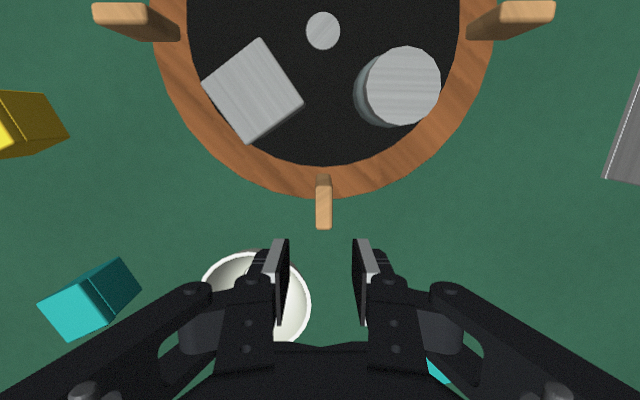

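Request:
{"fn": "step_arm", "kwargs": {"deltas": [[[30,0,0],[0,0,0],0.35],[[60,0,0],[0,0,0],0.35],[[85,0,0],[0,0,0],0.35],[[91,0,0],[0,0,0],0.35],[[91,0,0],[0,0,0],0.35]]}}

```text
t: 4.08
tcp_pos: [0.575, -0.1705, 0.0618]
eef_rot: [0.706, -0.044, 0.705, 0.044]
contact_force: [0.7, -0.6, 0.2]
finger_gap: 0.0302
```

Run:
```python
from h import *
im=snap('wrist','w3'); print(get_state()['t'])
```

```text
4.125
```

View pics/w3.png

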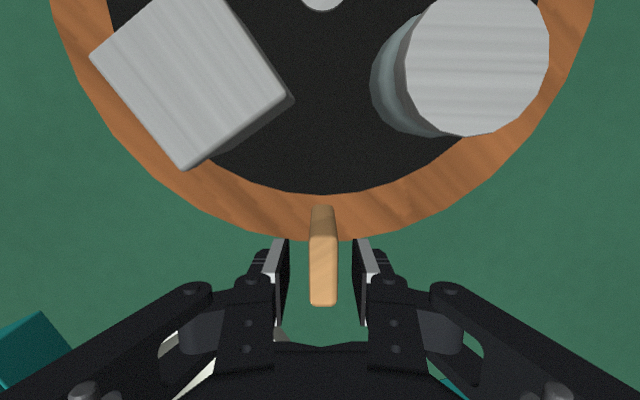

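The tab top at (323, 270) sits centred between the pads (columns 285 and 355), and the tin and jar are well clear of the fingers. Next is the clockwise sweep.

Request:
{"fn": "step_arm", "kwargs": {"deltas": [[[0,0,-4],[2,0,0],0.35],[[0,0,-8],[4,0,0],0.35],[[0,1,-15],[7,0,0],0.35],[[0,2,-23],[11,0,0],0.35],[[0,4,-31],[15,0,0],0.35],[[0,7,-39],[19,0,0],0.35],[[0,10,-47],[23,0,0],0.35],[[0,13,-55],[27,0,0],0.35],[[0,17,-62],[31,0,0],0.35],[[0,22,-69],[35,0,0],0.35],[[0,27,-76],[39,0,0],0.35],[[0,27,-76],[39,0,0],0.35]]}}

```text
t: 5.62
tcp_pos: [0.4951, -0.1528, 0.0606]
eef_rot: [0.68, 0.194, 0.68, -0.194]
contact_force: [0.3, -0.9, -0.8]
finger_gap: 0.0299
```

Run:
```python
from h import *
im=snap('wrist','w4'); print(get_state()['t'])
r=121;A=np.array([.559,-.0505])
for p in (66,69,72,75): 
    a=np.radians(-82.9-p); print(p,todelta([*(A+.121*np.array([np.cos(a),np.sin(a)])),.062],7.1-p))
for p in (4,8,12,16,20,24,27,30,33):
    print([0,round(r*(1-np.cos(np.radians(p)))),-round(r*np.sin(np.radians(p)))],p)
```

```text
5.675
66 (array([ -1.4,  12.8, -55.2]), array([27.1,  0. , -0. ]))
69 (array([ -1.5,  15.8, -60.8]), array([30.1,  0. , -0. ]))
72 (array([ -1.5,  19.1, -66.2]), array([33.1,  0. , -0. ]))
75 (array([ -1.5,  22.7, -71.4]), array([36.1,  0. , -0. ]))
[0, 0, -8] 4
[0, 1, -17] 8
[0, 3, -25] 12
[0, 5, -33] 16
[0, 7, -41] 20
[0, 10, -49] 24
[0, 13, -55] 27
[0, 16, -60] 30
[0, 20, -66] 33
```

View pics/w4.png

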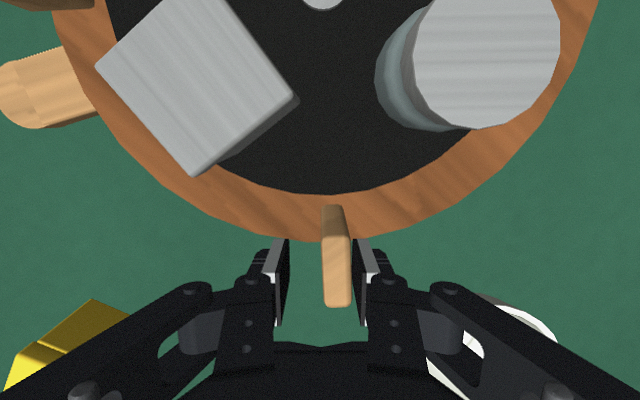

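Request:
{"fn": "step_arm", "kwargs": {"deltas": [[[-1,0,-8],[4,0,0],0.35],[[-1,1,-17],[8,0,0],0.35],[[-1,3,-25],[12,0,0],0.35],[[-1,5,-33],[16,0,0],0.35],[[-1,7,-41],[20,0,0],0.35],[[-1,10,-49],[24,0,0],0.35],[[-1,13,-55],[27,0,0],0.35],[[-1,16,-60],[30,0,0],0.35],[[-1,20,-66],[33,0,0],0.35],[[-1,20,-66],[33,0,0],0.35],[[-1,20,-66],[33,0,0],0.35]]}}

```text
t: 7.05
tcp_pos: [0.4506, -0.1013, 0.0614]
eef_rot: [0.597, 0.379, 0.597, -0.379]
contact_force: [0.7, 0.9, 0.4]
finger_gap: 0.03
```

Run:
```python
from h import *
im=snap('wrist','w5'); print(get_state()['t'])
A=np.array([.559,-.0505])
P=proj('wrist',[[*(A+.188*np.array([np.cos(np.radians(163.7)),np.sin(np.radians(163.7))])),.016]]);print(P)
```

```text
7.1
[[123.3633794  254.57735043]]
```

View pics/w5.png

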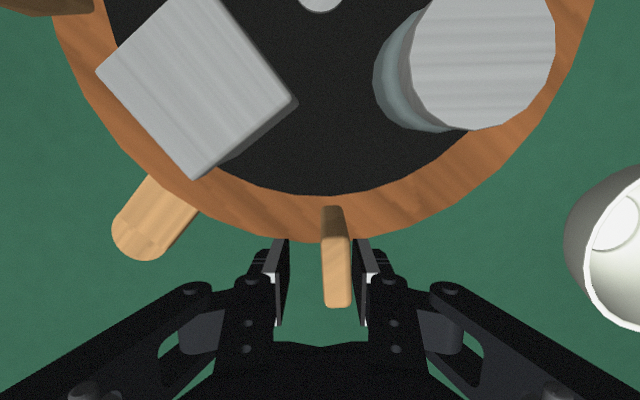

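Run:
```python
from h import *
A=np.array([.559,-.0505]); ang=lambda d: np.degrees(np.arctan2(d[1],d[0]))%360
t=at('wrist',(194,84),.1)[:2]; print('tin',t,np.linalg.norm(t-A),ang(t-A))
b=at('wrist',(337,272),.088)[:2]; print('tab',np.linalg.norm(b-A),ang(b-A),'->tin nominal',ang(b-A)-45)
```

```text
tin [ 0.50097473 -0.03518524] 0.06001228148311794 165.21492855438362
tab 0.11547836913915072 208.46610454050943 ->tin nominal 163.46610454050943
```

Request:
{"fn": "step_arm", "kwargs": {"deltas": [[[0,0,5],[0,0,0],0.35],[[-15,0,8],[0,0,0],0.35],[[-50,0,8],[0,0,0],0.35],[[-100,-10,8],[0,0,0],0.35],[[-150,-30,8],[0,0,0],0.35],[[-200,-50,8],[0,0,0],0.35],[[-250,-70,8],[0,0,0],0.35],[[-250,-70,8],[0,0,0],0.35],[[-250,-70,8],[0,0,0],0.35]]}}

```text
t: 8.22
tcp_pos: [0.39, -0.1381, 0.3115]
eef_rot: [0.597, 0.379, 0.597, -0.379]
contact_force: [-0.2, -0.3, -0.5]
finger_gap: 0.0301
```

Run:
```python
from h import *
im=snap('wrist','w6'); print(get_state()['t'],camera_model('wrist')['xyz'])
cv2.imwrite('pics/w6b.png',cv2.resize(im[:250,120:440,::-1],None,fx=2.4,fy=2.4,interpolation=3))
```

```text
8.275 [ 0.44890319 -0.11035669  0.45310172]
```

View pics/w6b.png

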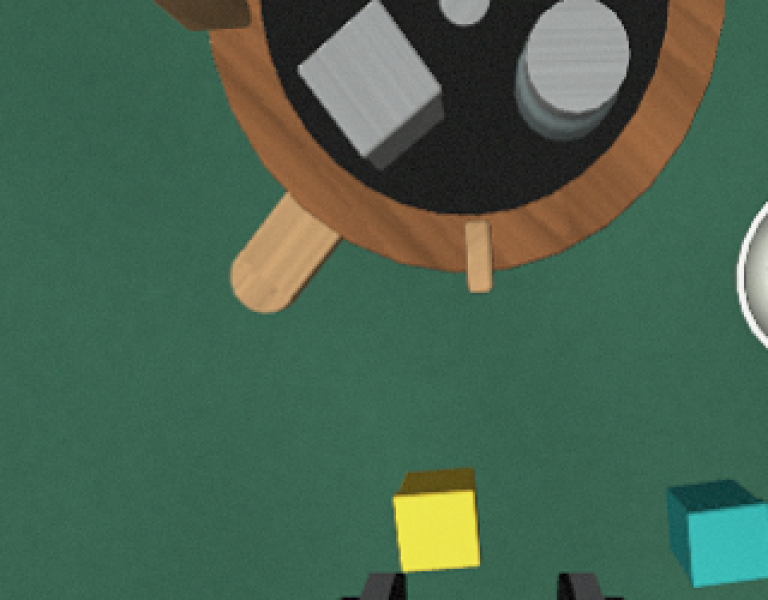

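Run:
```python
from h import *
A=np.array([.559,-.0505]); ang=lambda d: np.degrees(np.arctan2(d[1],d[0]))%360
f=lambda u,v,z: at('wrist',(120+(u+.5)/2.4-.5,(v+.5)/2.4-.5),z)[:2]
u=(f(236,262,.016),f(288,194,.016)); l=(f(290,302,.016),f(341,238,.016))
print('edges',ang(u[0]-u[1]),ang(l[0]-l[1])); mid=(sum(u)+sum(l))/4; tip=f(246,303,.016)
print('mid',ang(mid-A),np.linalg.norm(mid-A),'tip',ang(tip-A),np.linalg.norm(tip-A),'width',np.linalg.norm(u[0]-l[0]))
t=f(370,79,.1);print('tin',ang(t-A),np.linalg.norm(t-A))
phi=np.radians(ang(mid-A)); d=t-A; print('sideways mm',1000*(-np.sin(phi)*d[0]+np.cos(phi)*d[1]))
b=f(479,257,.088);print('tab',ang(b-A),np.linalg.norm(b-A))
for a in(162,163.7,165,166):
    print(a,proj('wrist',[[*(A+.188*np.array([np.cos(np.radians(a)),np.sin(np.radians(a))])),.016]])-[120,0])
```

```text
edges 163.84805476361905 163.71733384044475
mid 164.31979317025218 0.14891662356386526 tip 164.0986175329519 0.18692350893055976 width 0.035095100094176955
tin 165.68177763428616 0.06140910844994259
sideways mm 1.4596253989265315
tab 208.1246587405916 0.11803673047253281
162 [[ 97.57176523 122.99468998]]
163.7 [[100.92803822 125.91700318]]
165 [[103.53459378 128.07779969]]
166 [[105.5624149  129.69603117]]
```

Run:
```python
from h import *
im=snap('scene','s9'); cv2.imwrite('pics/s9b.png',cv2.resize(im[140:290,110:430,::-1],None,fx=2.5,fy=2.5,interpolation=3))
```

```text
(no output)
```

View pics/s9b.png

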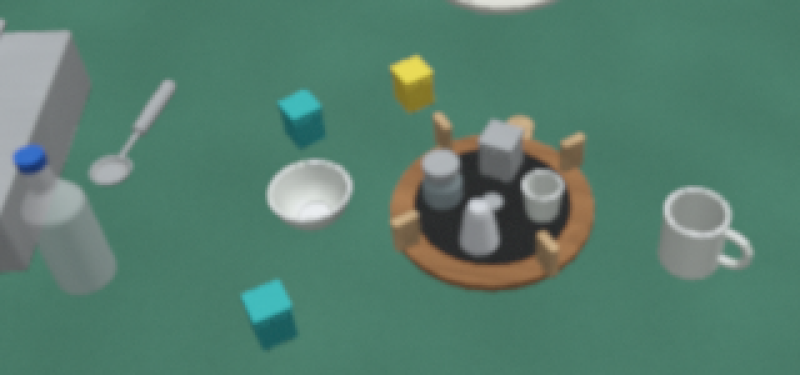

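All four condiments are upright. The tin (500, 150) stands in front of the tongue end (520, 128), and the bystanders look unmoved.

```bash
python3 -c "
from h import *
print(sign_off())"
```

```text
the job is handed in; nothing more can be done
None
```

The pepper tin now stands at the front of the carousel, in line with the tongue, and I handed the job in at about 8.3 s of the 51 s allowed. I placed the half-open fingertips on either side of one rim tab. I pushed that tab about 69° clockwise and lifted the arm clear.

**Tin position:** in the last wrist picture the tin's centre is about 1.5 mm to the side of the tongue's centre line (limit 11 mm) and 61 mm from the axis (allowed 45 to 85 mm).

**Angles:** the tongue measured 163.7° to 164.3°. The tin's top gave 165.7°, while the tab gave 163.1°. They disagree by about 2.5°, well within the 10° allowed.

**Everything else:** in the last scene picture all four condiments are upright on the turntable. The mug, bowl, spoon and bottle look unmoved, though I judged that by eye. The plate was almost entirely outside that picture, so I did not check it at the end. The force readings I saw, taken at the end of each move, stayed within about 1.5 N.

I did not measure the turntable's speed, but nothing was touching it after the lift.

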